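# Hang the serving board on the storm-proof display peg

## Task

It is windy at the stall: take the paddle-shaped serving board (the one with a round eye in its handle) out of the rack and hang it by its eye on the horizontal display peg. Slide the eye over the peg's tip so that it swings the small gravity flap up, carry on past the flap until it drops again behind the eye, and press the board gently but positively against the rubber-faced stop collar farther along the peg, without ramming peg or stop. Then let go so that the board hangs freely on the peg, held by the hanging flap, and leave the other things where they are.

Things in the scene. Friction and masses are not known exactly. Their poses are not given: they have to be found in the camera images.
- board: Loose wooden paddle-shaped board, 0.2-0.32 kg, standing handle up in one of the rack's slots, leaning up to 3 deg. 12 mm thick, 205 mm high: body 130 wide x 110 high, above it a handle 48 wide x 95 high, to be pinched by its faces at the top end. Origin: middle of the lower edge; x along the width, y through the thickness, z up. May be hung either face forward.
- board_eye (a point): Centre of the round eye through the board's handle (axis = board y), 16 mm in diameter, 150 mm above the lower edge, so 55 mm below the handle's top end.
- rack: Light wooden display rack, fixed, 150 x 150 mm, 55 mm high, origin under its centre. Two straight slots along its x, 14 mm wide, at y = -45 and +45 mm, floor 10 mm above the table, walls up to 55 mm. One holds the serving board, the other a plain board.
- plain_board: Plain dark rectangular board with no handle and no eye, 120 x 12 x 95 mm, loose in the other slot of the rack. Leave it alone. Origin: centre of its underside.
- stand: Fixed stand: foot plate 140 x 120 x 12 mm, grey post 24 mm square, 212 mm high. Origin under the post's axis, z up. The peg sticks out level along the stand's -y. On the peg a clamped stop collar with a springy black rubber washer (24 mm diameter) facing the tip: 2.5 N per mm for 3 mm, then hard. Some 5 N is a positive press; over 12 N rams it. Its place is not measured: see keeper_peg.
- peg_tip (a point): Centre of the peg's tip; axes as the stand's: the peg runs from here along +y into the post, z up. The tip is a bullet nose: 6 mm diameter at the end, the full 12 mm from 6 mm behind it. A knock above 30 N damages the peg.
- flap (a joint): Gravity flap angle (rad): a metal finger 4 mm thick on a cross pin 9 mm behind the tip, reaching 24 mm from the pin. 0 = hanging straight down (rest); it cannot swing outwards past that. Pushed from the tip's side it swings inwards and up to 1.57, folded into the peg, and falls back by its weight once what pushed it is wholly over 33 mm behind the tip.
- keeper_peg: Round steel peg, 12 mm diameter, axis 200 mm above the table, tip 142 mm from the post's axis. Same origin and axes as the stand. The stop's rubber face lies anywhere from 52 to 82 mm behind the tip (differs each time): find it by feel or sight. The board's eye has 2 mm play all round on the peg. Keep the fingers 15 mm or more above its axis.
- mug: White mug, 90 mm high, bystander, loose.
- plate: White plate, 170 mm across, bystander, loose.
- jar: Green jar with steel cap, 100 mm high, bystander, loose.
There are look-alikes about, which are no part of the job. There is more than one size of the board; the one meant has the size given above. Several things look just like the stand: the one meant starts farthest from the robot's base.

How it is judged:
By the outcome, as a careful person would: the job done as asked, in the order asked, and still so for the second after the job is handed in, with the robot touching nothing.
It also fails if it takes over 69 s, if anything falls off the work surface, if the arm or the gripper's body presses on something with over 40 N, if the wrist force passes 120 N, or if a joint passes its speed limit or range.

## Robot

A 6-joint arm with a two-finger parallel gripper is mounted at the origin on the work surface. World frame = base frame: x ahead of the robot, y to its left, z up, the work surface at z = 0. Lengths are in m, angles in degrees, forces in N, time in s.
With the tool pointing down it reaches from about 0.3 to 0.75 m from the base axis. Payload 8.5 kg.
Tool frame: the origin (TCP) lies at the very end of the fingers, on their centre line; the grasp point (between the pads) lies 19 mm behind it (hold_point_z is the distance from the TCP to the grasp point, in m); z points along the fingers, y is the direction in which the jaws open and shut (so a half turn about z gives the same grasp; the last joint's range is limited). The gripper opens to 85 mm and grips with 20 to 120 N. Pads are 22 mm wide; open, the fingers measure 114 mm over their backs; the gripper's body (76 mm by 85 mm) begins 54 mm behind the grasp point. The pads swing forward as they close: fully open they stand 13 mm farther back than shut.
Start: joints at [-77.768, 21.807, 74.336, -0, 83.858, -12.336], TCP at [0.229, -0.5, 0.231] pointing down, gripper open.
Joint ranges: [-178.18, 178.18], [-50.72, 133.34], [12.68, 142.11], [-81.47, 261.47], [9.98, 163.14], [-165.26, 165.26]. Speed limits (degrees/s): [136.94, 136.94, 180, 180, 180, 180].

## Interface

Orientations are given as a 3x3 rotation matrix whose columns are the frame's x, y, z axes.
In Python, from rig import observe, get_image, close_job, hold_point_z gives the robot as it stands. The module is installed in compiled form; this text tells all that it offers.
- The arm moves only by the tool jog_arm, never from a script. Its arguments are lists of equal length, an entry for each row: "travel": the shift along the world's x, y, z in m, a list of three; "dr": the turn, a rotation vector about the world's x, y, z in rad, a list of three. In form: {"travel": [[x, y, z], ...], "dr": [[rx, ry, rz], ...]}. A call has 1 to 20 rows; each row shifts and turns the commanded pose from where the row before left it; what a row does not reach is not made up. A row lasts 1/12 s, in which the tool goes at most 41.7 mm and 7.16 degrees, less where a joint would pass 70% of its speed; a pose out of reach is approached as far as the arm can. A call with a gripper value outside its range is refused whole. "jaw" is the finger opening in m, from 0 to 0.0854, set as the call begins (left out, the last holds). The fingers move at their own pace and stop on an object; "newtons" is the grip in N (left out, the last holds). Time passes only in rows, so rows that do not move let the fingers close. It gives the time, the measured TCP pose, the force and the opening at its end, in the units of the state.
- observe(): the state, without advancing time (a new reading comes with each control period).
- get_image(name): name is "side" or "top"; returns a dict with "color" (384x512x3 uint8, red, green, blue), "fovy" (degrees; the focal length in pixels is half the picture's height over the tangent of half this angle, whatever the lens; pixels are square), "cx", "cy" (the principal point, pixels), "R" (3x3) and "t" (3): a world point X has camera coordinates R X + t. Camera axes: x right, y down, z forward; pixel columns grow to the right and rows downward; lengths in m; the calibration is good to about 2 mm. A picture is of the moment at which its call begins. There is no depth.
- close_job(): hands the job in, once; it reports no verdict.
The state is a dict: "time_s": time; "q": joint angles; "qvel": joint speeds; "joint_efforts": joint torques, N m; "position": TCP position; "tool_rot": TCP orientation; "ft_force": force on the tool from outside, world axes, zero at the start; "wrist_torque": the same for the moment, N m; "grip_width": finger opening in m.
Only numpy, scipy, OpenCV 4.12 (cv2) and the standard library are available. Lean on these libraries where they do the work, as an engineer would, in place of code of your own. Each camera call takes 0.05 s, during which the arm holds its last target.

## Working session

There is one attempt and no reset: what is moved stays moved. The work goes in short steps, Python scripts to look and compute and a tool call to move; the robot and the scene stay as the last step left them, time stands still between calls to the robot, and variables do not carry over. Pictures are saved under pics/ and viewed, and the job is handed in when it is done.

Besides the shell and the picture viewer there is one more tool, called after "Emit:" as a command line: name --argument value ..., lists and objects as JSON in quotes. jog_arm: Moves the arm, as the interface text tells. Its arguments: {"type":"object","properties":{"travel":{"type":"array"},"dr":{"type":"array"},"jaw":{"type":"number"},"newtons":{"type":"number"}},"required":["travel","dr"]}

```bash
mkdir -p pics
python3 - <<'E'
from rig import *
import cv2,numpy as np,pickle
s=observe();print(s['time_s'],s['position'],s['tool_rot'],s['grip_width'],hold_point_z)
for n in("side","top"):
    d=get_image(n);pickle.dump(d,open(f'{n}0.pkl','wb'));cv2.imwrite(f'pics/{n}0.png',cv2.resize(d['color'][:,:,::-1],(800,600),interpolation=cv2.INTER_CUBIC))
    R=np.array(d['R']);print(n,d['fovy'],d['cx'],d['cy'],(-R.T@np.array(d['t'])).round(3),R.round(3).tolist())
E
```

```text
0.0 [ 0.22860533 -0.49990802  0.23070201] [[ 9.09464171e-01  4.15782172e-01 -3.26469760e-04]
 [ 4.15782185e-01 -9.09463054e-01  1.45893671e-03]
 [ 3.09687687e-04 -1.46259097e-03 -9.99998882e-01]] 0.08536240791849026 0.0187
side 46.72886557073462 255.521419658586 191.53992028633252 [ 0.331 -1.245  0.919] [[0.991, -0.131, 0.016], [-0.057, -0.534, -0.843], [0.119, 0.835, -0.537]]
top 50.46387153650459 259.26473780986345 192.38016856048876 [ 0.287 -0.06   1.242] [[0.015, -1.0, -0.003], [-0.985, -0.015, -0.173], [0.173, 0.006, -0.985]]
```

View pics/side0.png

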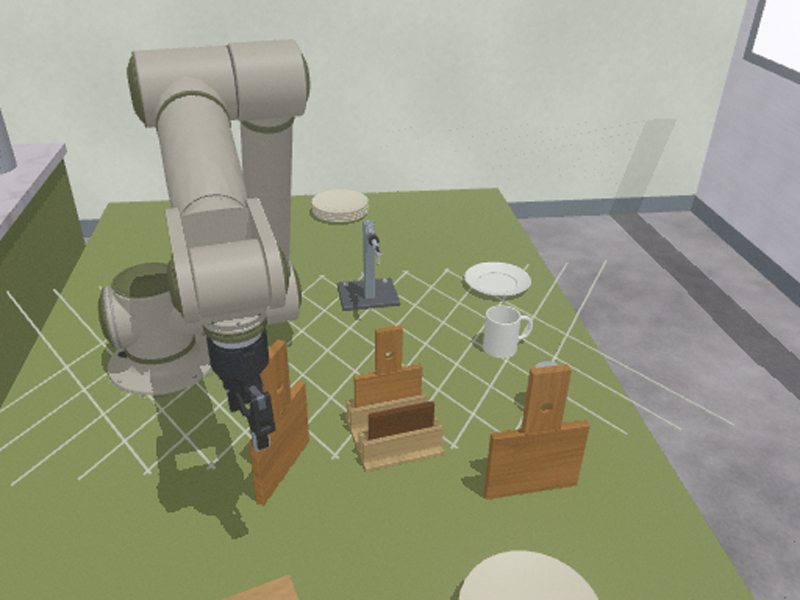

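View pics/top0.png

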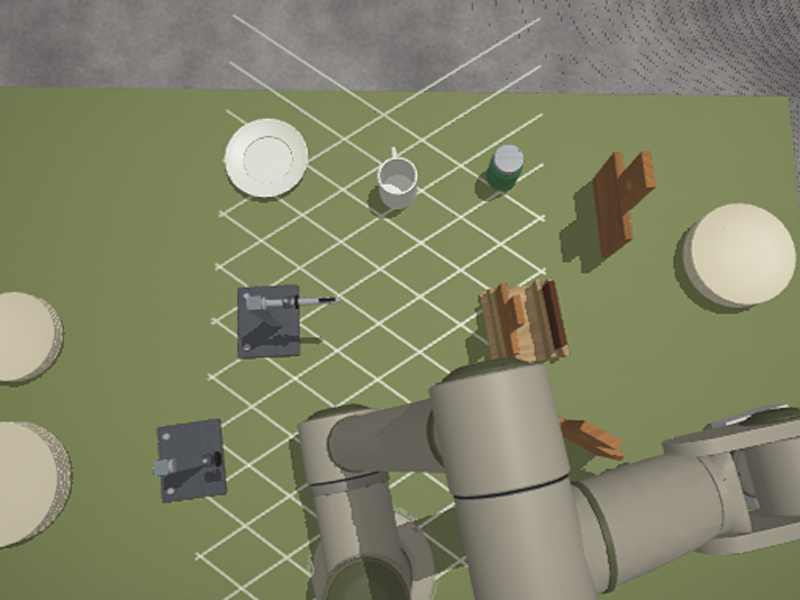

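```bash
cat > h.py <<'E'
import numpy as np,pickle,cv2
def load(f): return pickle.load(open(f,'rb'))
def K(d):
    h=d['color'].shape[0];f=h/2/np.tan(np.radians(d['fovy'])/2);return f,d['cx'],d['cy']
def ray(d,u,v):
    f,cx,cy=K(d);R=np.array(d['R']);c=-R.T@np.array(d['t']);w=R.T@np.array([(u-cx)/f,(v-cy)/f,1]);return c,w/np.linalg.norm(w)
def onz(d,u,v,z):
    c,w=ray(d,u,v);return c+w*(z-c[2])/w[2]
def tri(d1,p1,d2,p2):
    c1,w1=ray(d1,*p1);c2,w2=ray(d2,*p2)
    A=np.stack([w1,-w2],1);s=np.linalg.lstsq(A,c2-c1,rcond=None)[0]
    a=c1+w1*s[0];b=c2+w2*s[1];return (a+b)/2,np.linalg.norm(a-b)
def proj(d,X):
    f,cx,cy=K(d);p=np.array(d['R'])@np.array(X)+np.array(d['t']);return np.array([f*p[0]/p[2]+cx,f*p[1]/p[2]+cy])
def crop(d,x0,y0,x1,y1,s,fn):
    im=cv2.resize(d['color'][y0:y1,x0:x1,::-1],None,fx=s,fy=s,interpolation=cv2.INTER_CUBIC)
    for x in range((x0+9)//10*10,x1,10):
        cv2.line(im,((x-x0)*s,0),((x-x0)*s,6),(0,0,255),1);cv2.putText(im,str(x),((x-x0)*s,16),0,.35,(0,0,255),1)
    for y in range((y0+9)//10*10,y1,10):
        cv2.line(im,(0,(y-y0)*s),(6,(y-y0)*s),(0,0,255),1);cv2.putText(im,str(y),(8,(y-y0)*s+4),0,.35,(0,0,255),1)
    cv2.imwrite(fn,im)
E
python3 - <<'E'
from h import *
s=load('side0.pkl');t=load('top0.pkl')
crop(s,205,130,295,310,4,'pics/a.png') if 0 else None
crop(s,205,135,275,205,8,'pics/s_stand.png')
crop(s,215,200,295,305,5,'pics/s_rack.png')
crop(t,145,175,225,235,8,'pics/t_stand.png')
crop(t,300,170,370,240,8,'pics/t_rack.png')
E
```

```text
(no output)
```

View pics/s_stand.png

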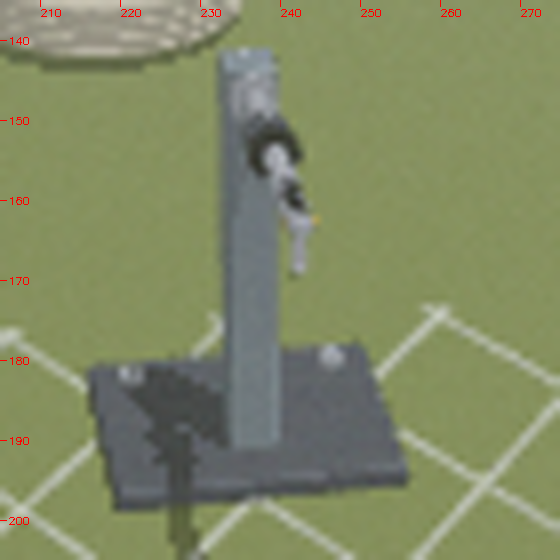

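View pics/s_rack.png

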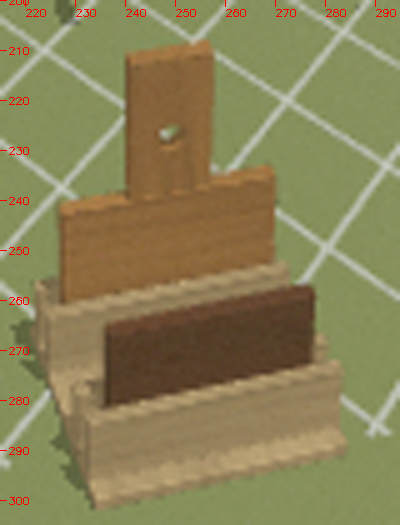

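View pics/t_stand.png

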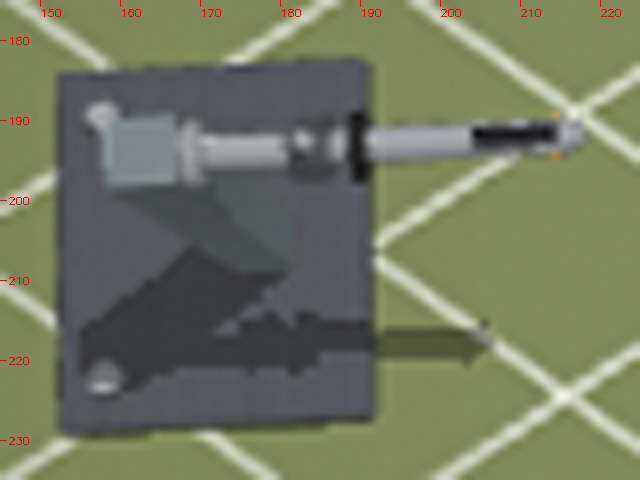

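View pics/t_rack.png

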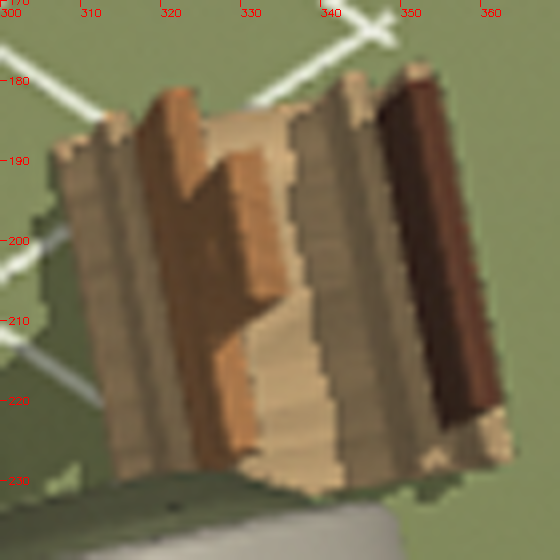

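Run:
```python
from h import *
s=load('side0.pkl');t=load('top0.pkl')
def T(px,py,x0=145,y0=175,k=8): return ((px+.5)/k-.5+x0,(py+.5)/k-.5+y0)
print('tip',onz(t,*T(584,134),.2))
for n,p in dict(rub_top=(374,112),rub_bot=(370,182),rubc=(372,146),pegmid=(460,138),pegback=(240,151)).items(): print(n,onz(t,*T(*p),.2))
pc=np.array([onz(t,*T(*p),.212) for p in((104,121),(174,113),(178,185),(106,188))]);print('post',pc,pc.mean(0))
fc=np.array([onz(t,*T(*p),.012) for p in((56,74),(368,58),(374,418),(63,436))]);print('foot',fc,fc.mean(0))
fs=np.array([onz(s,*T(*p,205,135),.012) for p in((90,368),(360,345),(408,475),(115,500))]);print('footside',fs,fs.mean(0))
print('tip proj in side',proj(s,onz(t,*T(584,134),.2)))
# rack
print('handle top corners (top view)')
for p in((228,152),(262,150),(288,298),(250,300)): print(onz(t,*T(*p,300,170),.215))
print('side handle top')
for p in((127,62),(210,42),(210,50),(128,70)): print(onz(s,*T(*p,215,200,5),.215))
print('rack top corners z=.055')
for p in((55,150),(410,65),(512,455),(115,475)): print(onz(t,*T(*p,300,170),.055))
print('eye side',T(172,133,215,200,5))
```

```text
tip [0.4711955 0.0543694 0.2      ]
rub_top [0.47745257 0.12294452 0.2       ]
rub_bot [0.45437244 0.12321948 0.2       ]
rubc [0.46622017 0.12309689 0.2       ]
pegmid [0.4692802  0.09461525 0.2       ]
pegback [0.46393834 0.16590141 0.2       ]
post [[0.4710318  0.20755123 0.212     ]
 [0.47397832 0.18517442 0.212     ]
 [0.45055471 0.18260318 0.212     ]
 [0.44923925 0.20562997 0.212     ]] [0.46120102 0.1952397  0.212     ]
foot [[0.5249329  0.27912571 0.012     ]
 [0.53297928 0.15925056 0.012     ]
 [0.39437063 0.15079423 0.012     ]
 [0.38580441 0.26795349 0.012     ]] [0.4595218 0.214281  0.012    ]
footside [[0.38684793 0.26145181 0.012     ]
 [0.5217766  0.26958639 0.012     ]
 [0.52990481 0.14834927 0.012     ]
 [0.39169052 0.14158726 0.012     ]] [0.45755496 0.20524368 0.012     ]
tip proj in side [242.75692557 162.87288797]
handle top corners (top view)
[ 0.47988273 -0.23024091  0.215     ]
[ 0.48069517 -0.2411331   0.215     ]
[ 0.43296623 -0.24863895  0.215     ]
[ 0.43214478 -0.23656288  0.215     ]
side handle top
[ 0.43085509 -0.24967551  0.215     ]
[ 0.47877332 -0.23544936  0.215     ]
[ 0.47773542 -0.24317989  0.215     ]
[ 0.43062571 -0.25728165  0.215     ]
rack top corners z=.055
[ 0.50979087 -0.19271289  0.055     ]
[ 0.54389494 -0.32480878  0.055     ]
[ 0.3992676  -0.35850087  0.055     ]
[ 0.38980561 -0.21397096  0.055     ]
eye side (249.0, 226.2)
```

Run:
```python
from h import *
s=load('side0.pkl')
from rig import observe
o=observe();R=np.array(o['tool_rot']);p=np.array(o['position'])
print(proj(s,p))
for sg in(1,-1): print(proj(s,p+R@[0,sg*.0427,-.013]), proj(s,p+R@[0,sg*.057,-.013]))
crop(s,130,190,205,330,5,'pics/s_grip.png')
```

```text
[160.18179377 276.9535234 ]
[167.21352946 284.50114167] [169.87628498 288.67370684]
[152.43326577 261.34031706] [150.13119087 257.73294211]
```

View pics/s_grip.png

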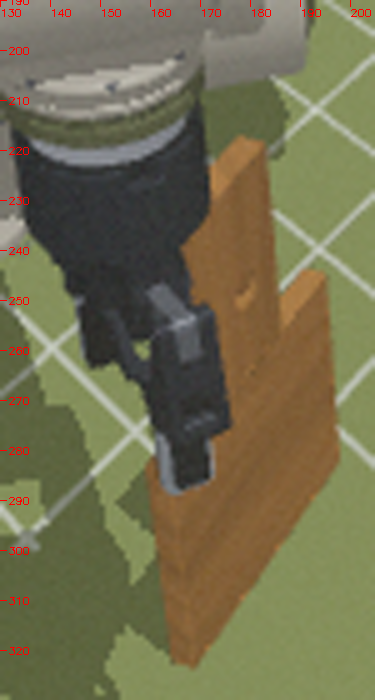

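Emit:
jog_arm --travel '[[0,0,0.03],[0,0,0.03],[0,0,0.03],[0,0,0.02],[0.019,0.022,0],[0.019,0.022,0],[0.019,0.022,0],[0.019,0.022,0],[0.019,0.022,0],[0.019,0.022,0],[0.019,0.022,0],[0.019,0.022,0],[0.019,0.022,0],[0.019,0.022,0],[0.019,0.022,0],[0.0184,0.019,0],[0,0,-0.03],[0,0,-0.03],[0,0,-0.02],[0,0,0]]' --dr '[[0,0,0],[0,0,0],[0,0,0],[0,0,0],[0,0,-0.022],[0,0,-0.022],[0,0,-0.022],[0,0,-0.022],[0,0,-0.022],[0,0,-0.022],[0,0,-0.022],[0,0,-0.022],[0,0,-0.022],[0,0,-0.022],[0,0,-0.022],[0,0,-0.022],[0,0,0],[0,0,0],[0,0,0],[0,0,0]]'

```text
time_s: 1.77
position: [0.4548, -0.2379, 0.2572]
tool_rot: [[0.986, 0.164, -0.006], [0.164, -0.986, 0.006], [-0.005, -0.007, -1.0]]
ft_force: [0.1, -0.1, 0.1]
grip_width: 0.0854
```

```bash
cat > snap.py <<'E'
import sys,pickle
from rig import *
from h import *
k=sys.argv[1]
o=observe();R=np.array(o['tool_rot']);p=np.array(o['position']);print(o['time_s'],p,o['ft_force'],o['grip_width'],'yaw_y',np.degrees(np.arctan2(R[1,1],R[0,1])),R[:,2])
for n in sys.argv[2:]:
    d=get_image(n);pickle.dump(d,open(f'{n}{k}.pkl','wb'))
    u,v=proj(d,p).astype(int);print(n,'TCP px',proj(d,p))
    for sg in(1,-1): print('  pad',proj(d,p+R@[0,sg*(o['grip_width']/2),0]))
    x0=max(0,u-50);y0=max(0,v-50);crop(d,x0,y0,min(512,x0+100),min(384,y0+85),7,f'pics/{n}{k}.png')
E
python3 snap.py 1 side top
```

```text
1.7667 [ 0.45483978 -0.23790214  0.25724584] [ 0.13650687 -0.06010003  0.09349131] 0.08544921934476865 yaw_y -80.53931205528995 [-0.0064241   0.0055294  -0.99996408]
side TCP px [248.28148074 196.27880815]
  pad [252.78499284 204.86197921]
  pad [244.02544636 188.16730089]
top TCP px [334.14669104 195.51112215]
  pad [351.27987908 192.95745662]
  pad [316.97079646 198.071153  ]
```

View pics/side1.png

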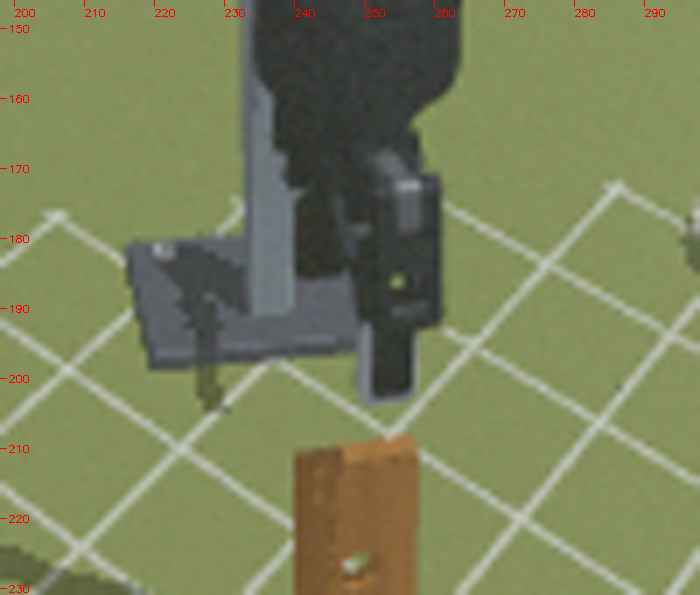

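View pics/top1.png

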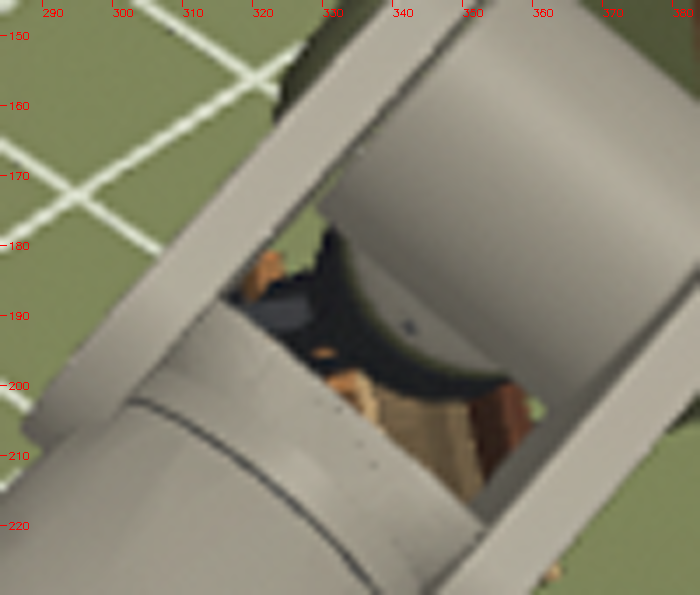

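Emit:
jog_arm --travel '[[0.001,-0.001,-0.015],[0,0,-0.015],[0,0,-0.012],[0,0,-0.01],[0,0,-0.008],[0,0,-0.006],[0,0,-0.004],[0,0,0]]' --dr '[[0,0,0],[0,0,0],[0,0,0],[0,0,0],[0,0,0],[0,0,0],[0,0,0],[0,0,0]]'

```text
time_s: 2.53
position: [0.4571, -0.2403, 0.1913]
tool_rot: [[0.986, 0.164, -0.0], [0.164, -0.986, 0.0], [-0.0, -0.0, -1.0]]
ft_force: [0.1, -0.0, -0.9]
grip_width: 0.0852
```

Emit:
jog_arm --travel '[[0,0,0],[0,0,0],[0,0,0],[0,0,0],[0,0,0],[0,0,0],[0,0,0],[0,0,0],[0,0,0],[0,0,0]]' --dr '[[0,0,0],[0,0,0],[0,0,0],[0,0,0],[0,0,0],[0,0,0],[0,0,0],[0,0,0],[0,0,0],[0,0,0]]' --jaw 0 --newtons 50

```text
time_s: 3.37
position: [0.4571, -0.2401, 0.1916]
tool_rot: [[0.986, 0.164, 0.0], [0.164, -0.986, -0.0], [0.0, 0.0, -1.0]]
ft_force: [-0.3, 1.1, 3.6]
grip_width: 0.0109
```

```bash
python3 snap.py 2 side
```

```text
3.3667 [ 0.45713158 -0.24010911  0.19157077] [-0.2891953   1.06465365  3.608501  ] 0.010901840477486687 yaw_y -80.55151071507461 [ 3.26781466e-04 -3.85429774e-05 -9.99999946e-01]
side TCP px [249.01688253 216.30597243]
  pad [249.56431984 217.40500938]
  pad [248.47328861 215.21465147]
```

View pics/side2.png

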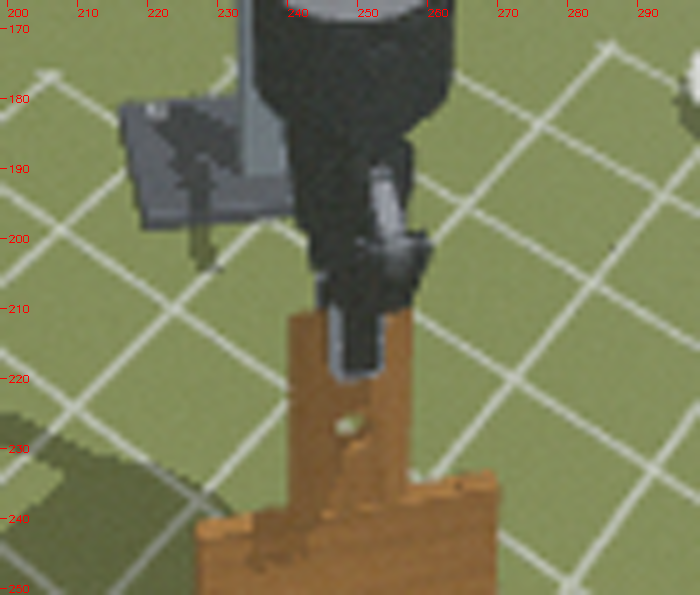

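Emit:
jog_arm --travel '[[0,0,0.004],[0,0,0.008],[0,0,0.012],[0,0,0.014],[0,0,0.014],[0,0,0.012],[0,0,0.008],[0,0,0.004],[0,0,0]]' --dr '[[0,0,0],[0,0,0],[0,0,0],[0,0,0],[0,0,0],[0,0,0],[0,0,0],[0,0,0],[0,0,0]]'

```text
time_s: 4.17
position: [0.4572, -0.2403, 0.268]
tool_rot: [[0.986, 0.164, 0.001], [0.164, -0.986, -0.001], [0.001, 0.001, -1.0]]
ft_force: [0.0, -0.6, -3.1]
grip_width: 0.0112
```

Emit:
jog_arm --travel '[[0.001,0.007,0],[0.001,0.014,0],[0.001,0.019,0],[0.001,0.019,0],[0.001,0.019,0],[0.001,0.019,0],[0.002,0.019,0],[0.002,0.019,0],[0.002,0.019,0],[0.002,0.019,0],[0.002,0.019,0],[0.001,0.018,-0.006],[0.001,0.014,-0.01],[0,0.011,-0.01],[0,0.007,-0.006],[0,0.004,-0.004],[0,0,0],[0,0,0]]' --dr '[[0,0,0],[0,0,0],[0,0,-0.01],[0,0,-0.01],[0,0,-0.01],[0,0,-0.01],[0,0,-0.01],[0,0,-0.01],[0,0,-0.01],[0,0,-0.01],[0,0,-0.01],[0,0,-0.01],[0,0,0],[0,0,0],[0,0,0],[0,0,0],[0,0,0],[0,0,0]]'

```text
time_s: 5.67
position: [0.4751, 0.0058, 0.2314]
tool_rot: [[0.998, 0.065, -0.0], [0.065, -0.998, -0.0], [-0.0, 0.0, -1.0]]
ft_force: [-0.1, 0.3, -2.2]
grip_width: 0.0108
```

```bash
python3 snap.py 3 side top
```

```text
5.6667 [0.47506299 0.00579395 0.23141741] [-0.14617921  0.2677307  -2.19477968] 0.01081210388582132 yaw_y -86.27490491742851 [-8.59530244e-05 -1.63791200e-04 -9.99999983e-01]
side TCP px [245.57327846 161.49614285]
  pad [245.8709533  162.29417991]
  pad [245.27745543 160.70307034]
top TCP px [235.54950582 187.89480919]
  pad [237.68935582 187.78898699]
  pad [233.40953839 188.0006372 ]
```

View pics/side3.png

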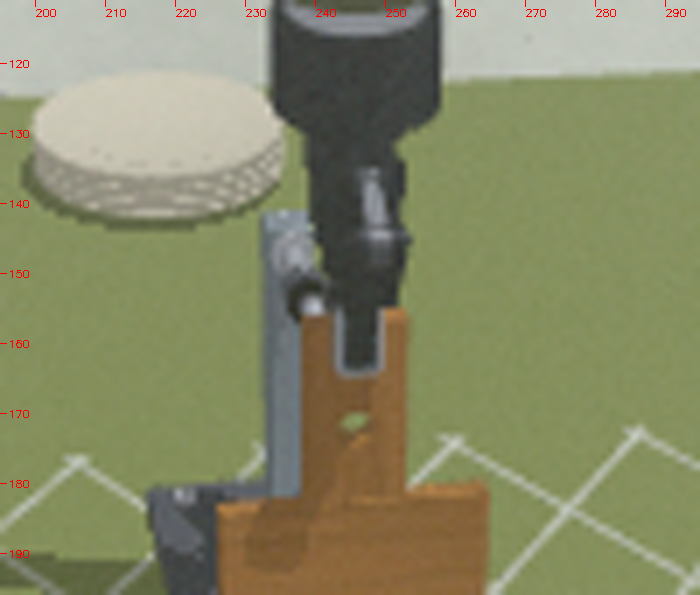

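View pics/top3.png

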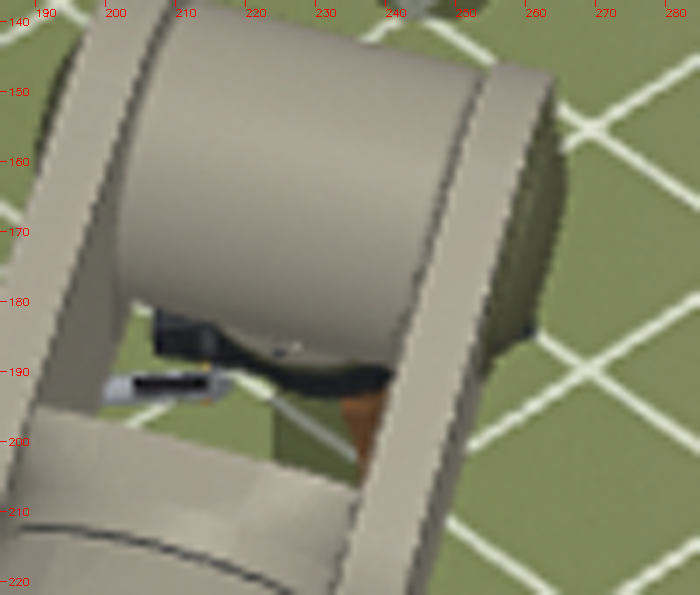

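Run:
```python
from h import *
s=load('side0.pkl');t=load('top0.pkl')
tip=np.array([.4712,.0544,.2]);d=np.array([-.065,.998,0]);x=np.array([.998,.065,0])
for n,P in dict(tip=tip,pinR=tip+.009*d+.007*x,flapend=tip+.009*d-[0,0,.024],rub=tip+.068*d,rubL=tip+.068*d-.012*x,rubR=tip+.068*d+.012*x,rubbot=tip+.068*d-[0,0,.012]).items(): print(n,proj(s,P))
print('post top', [proj(s,np.r_[P,.212]) for P in ([.471,.2075],[.474,.1852],[.4505,.1826],[.4492,.2056])])
print('eye FK',proj(s,[.4736,.0058,.1998]))
crop(s,225,138,255,175,16,'pics/z.png'); crop(t,180,180,224,205,16,'pics/zt.png')
s3=load('side3.pkl');crop(s3,225,150,265,190,14,'pics/z3.png')
```

```text
tip [242.75728559 162.86842802]
pinR [244.34861638 161.42743365]
flapend [242.29829344 167.81573285]
rub [239.3998571  153.54148924]
rubL [235.98492517 153.80736181]
rubR [242.80561146 153.2763312 ]
rubbot [239.41184056 156.60114   ]
post top [array([238.17701361, 139.63645757]), array([239.6252245 , 142.32267638]), array([233.14141452, 142.93352667]), array([232.21553716, 140.12672964])]
eye FK [245.0878936  170.05790525]
```

View pics/z.png

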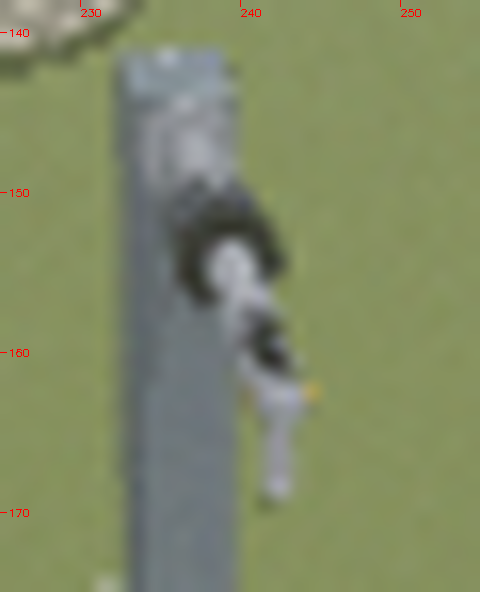

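View pics/zt.png

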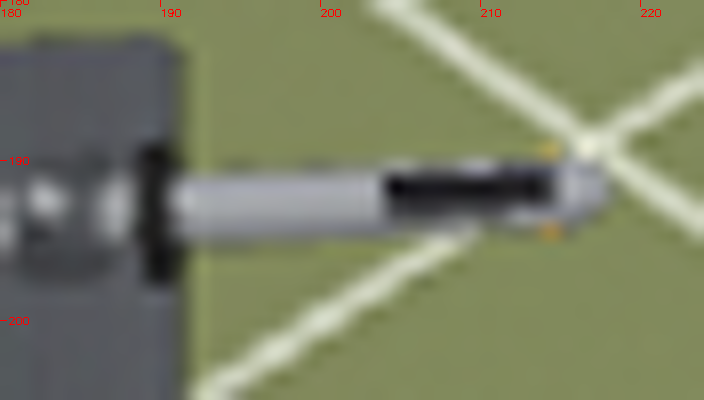

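View pics/z3.png

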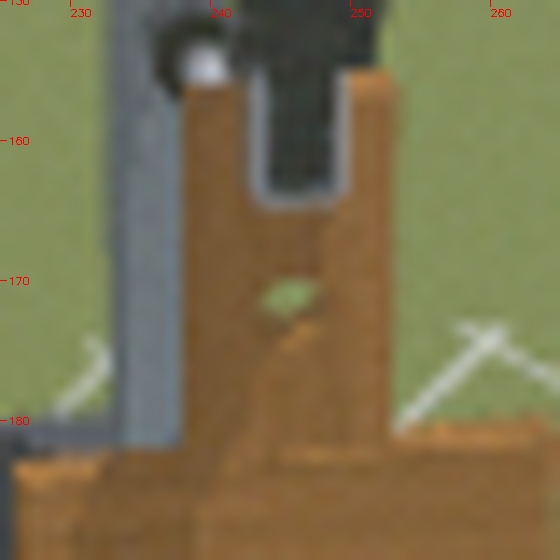

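Emit:
jog_arm --travel '[[-0.0004,0.006,0],[-0.0005,0.008,0],[-0.0005,0.008,0],[-0.0005,0.008,0],[-0.0004,0.006,0],[0,0,0],[0,0,0]]' --dr '[[0,0,0],[0,0,0],[0,0,0],[0,0,0],[0,0,0],[0,0,0],[0,0,0]]'

```text
time_s: 6.35
position: [0.4727, 0.0422, 0.2314]
tool_rot: [[0.998, 0.066, 0.0], [0.066, -0.998, -0.0], [0.0, 0.0, -1.0]]
ft_force: [-0.1, -0.5, -2.4]
grip_width: 0.0109
```

```bash
python3 snap.py 4 side; python3 -c "
from h import *
s=load('side4.pkl');crop(s,220,135,265,178,14,'pics/z4.png')"
```

```text
6.35 [0.47274781 0.04224642 0.23135206] [-0.14444799 -0.46192016 -2.35487177] 0.01085790319338005 yaw_y -86.23023100010936 [ 1.01196004e-04 -1.20956279e-04 -9.99999988e-01]
side TCP px [243.62707788 156.2467101 ]
  pad [243.9151003  157.01530362]
  pad [243.34081739 155.48281834]
```

View pics/z4.png

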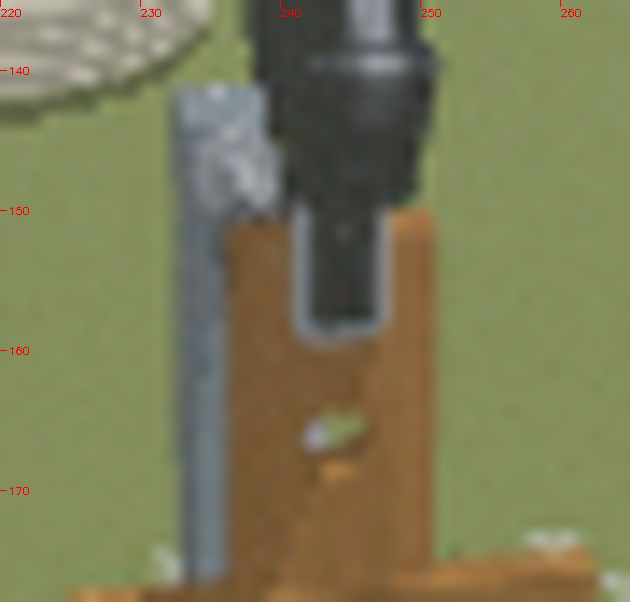

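Run:
```python
from h import *
s=load('side4.pkl')
E=np.array([.47275-.0015,.0422,.1998]);d=np.array([-.0655,.9979,0])
print(proj(s,E),proj(s,E+.0218*d),proj(s,E+.0218*d+[.001,0,0]),proj(s,E+.0218*d+[0,0,.001]))
# green/grey blob of eye
c=s['color'][155:175,234:254].astype(int)
m=c[:,:,2]*1.0>c[:,:,0]*0.75
ys,xs=np.nonzero(m);print([(x+234,y+155,tuple(c[y,x])) for x,y in zip(xs,ys) if y+155>161])
```

```text
[243.16506819 164.68416988] [242.04594765 161.57626426] [242.34161024 161.56170316] [242.04586308 161.31476487]
[(np.int64(234), np.int64(162), (np.int64(105), np.int64(115), np.int64(117))), (np.int64(235), np.int64(162), (np.int64(109), np.int64(118), np.int64(122))), (np.int64(234), np.int64(163), (np.int64(104), np.int64(112), np.int64(116))), (np.int64(235), np.int64(163), (np.int64(107), np.int64(115), np.int64(117))), (np.int64(234), np.int64(164), (np.int64(107), np.int64(114), np.int64(117))), (np.int64(235), np.int64(164), (np.int64(108), np.int64(115), np.int64(120))), (np.int64(234), np.int64(165), (np.int64(105), np.int64(114), np.int64(118))), (np.int64(235), np.int64(165), (np.int64(108), np.int64(116), np.int64(119))), (np.int64(242), np.int64(165), (np.int64(136), np.int64(129), np.int64(128))), (np.int64(243), np.int64(165), (np.int64(132), np.int64(138), np.int64(102))), (np.int64(234), np.int64(166), (np.int64(112), np.int64(119), np.int64(123))), (np.int64(235), np.int64(166), (np.int64(106), np.int64(116), np.int64(118))), (np.int64(242), np.int64(166), (np.int6
[... 682 characters left out ...]
235), np.int64(170), (np.int64(110), np.int64(116), np.int64(120))), (np.int64(234), np.int64(171), (np.int64(107), np.int64(116), np.int64(119))), (np.int64(235), np.int64(171), (np.int64(106), np.int64(117), np.int64(120))), (np.int64(234), np.int64(172), (np.int64(109), np.int64(117), np.int64(119))), (np.int64(235), np.int64(172), (np.int64(108), np.int64(118), np.int64(120))), (np.int64(234), np.int64(173), (np.int64(110), np.int64(117), np.int64(119))), (np.int64(235), np.int64(173), (np.int64(110), np.int64(118), np.int64(122))), (np.int64(234), np.int64(174), (np.int64(109), np.int64(117), np.int64(120))), (np.int64(235), np.int64(174), (np.int64(108), np.int64(118), np.int64(120)))]
```

Emit:
jog_arm --travel '[[-0.0006,0.002,0],[-0.0001,0.002,0],[-0.0001,0.002,0],[-0.0002,0.002,0],[-0.0001,0.002,0],[-0.0001,0.002,0],[-0.0002,0.002,0],[-0.0001,0.002,0],[0,0,0]]' --dr '[[0,0,0],[0,0,0],[0,0,0],[0,0,0],[0,0,0],[0,0,0],[0,0,0],[0,0,0],[0,0,0]]'

```text
time_s: 7.15
position: [0.4712, 0.0581, 0.2313]
tool_rot: [[0.998, 0.065, 0.0], [0.065, -0.998, 0.0], [0.0, -0.0, -1.0]]
ft_force: [-0.3, -0.1, -2.0]
grip_width: 0.0111
```

```bash
python3 snap.py 5 side; python3 -c "
from h import *
s=load('side5.pkl');crop(s,220,135,265,178,14,'pics/z5.png')"
```

```text
7.15 [0.47123688 0.05814538 0.23133902] [-0.31536391 -0.14802857 -2.00238838] 0.011105167687014833 yaw_y -86.26852412043753 [ 4.34313851e-05  4.15786740e-05 -9.99999998e-01]
side TCP px [242.65288444 154.02746827]
  pad [242.94071334 154.80001959]
  pad [242.36684035 153.25970752]
```

View pics/z5.png

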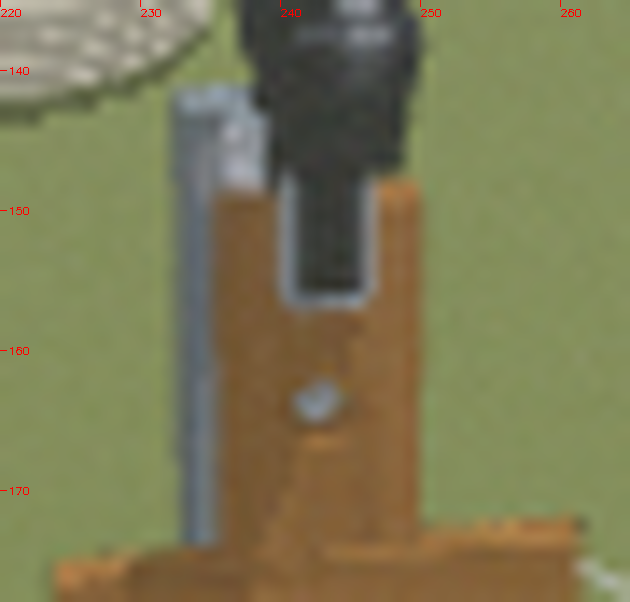

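Emit:
jog_arm --travel '[[-0.0001,0.0015,0],[-0.0001,0.0015,0],[-0.0001,0.0015,0],[-0.0001,0.0015,0],[-0.0001,0.0015,0],[-0.0001,0.0015,0],[0,0,0]]' --dr '[[0,0,0],[0,0,0],[0,0,0],[0,0,0],[0,0,0],[0,0,0],[0,0,0]]'

```text
time_s: 7.78
position: [0.4706, 0.0671, 0.2313]
tool_rot: [[0.998, 0.065, -0.0], [0.065, -0.998, 0.0], [-0.0, -0.0, -1.0]]
ft_force: [0.4, 0.4, -2.0]
grip_width: 0.0111
```

Emit:
jog_arm --travel '[[-0.0001,0.002,0],[-0.0002,0.002,0],[-0.0001,0.002,0],[-0.0001,0.002,0],[-0.0001,0.002,0],[-0.0001,0.002,0],[0,0,0]]' --dr '[[0,0,0],[0,0,0],[0,0,0],[0,0,0],[0,0,0],[0,0,0],[0,0,0]]'

```text
time_s: 8.37
position: [0.4699, 0.0792, 0.2313]
tool_rot: [[0.998, 0.065, -0.0], [0.065, -0.998, 0.0], [-0.0, -0.0, -1.0]]
ft_force: [0.5, 1.0, -1.5]
grip_width: 0.0109
```

Emit:
jog_arm --travel '[[-0.0001,0.002,0],[-0.0002,0.002,0],[-0.0001,0.002,0],[-0.0001,0.002,0],[-0.0002,0.002,0],[-0.0001,0.002,0],[-0.0001,0.002,0],[-0.0001,0.002,0],[-0.0001,0.002,0],[0,0,0]]' --dr '[[0,0,0],[0,0,0],[0,0,0],[0,0,0],[0,0,0],[0,0,0],[0,0,0],[0,0,0],[0,0,0],[0,0,0]]'

```text
time_s: 9.2
position: [0.4688, 0.0972, 0.2313]
tool_rot: [[0.998, 0.065, 0.0], [0.065, -0.998, 0.0], [0.0, -0.0, -1.0]]
ft_force: [-0.1, -0.4, -2.4]
grip_width: 0.0107
```

```bash
python3 snap.py 6 side; python3 -c "
from h import *
s=load('side6.pkl');crop(s,220,130,265,175,14,'pics/z6.png')"
```

```text
9.2 [0.46883993 0.09716207 0.23132607] [-0.13377681 -0.38517228 -2.36598641] 0.010671520525552598 yaw_y -86.26908373507109 [ 3.17894263e-05  1.13667788e-04 -9.99999993e-01]
side TCP px [240.71906456 148.72237971]
  pad [240.98398421 149.43324915]
  pad [240.45568988 148.01565593]
```

View pics/z6.png

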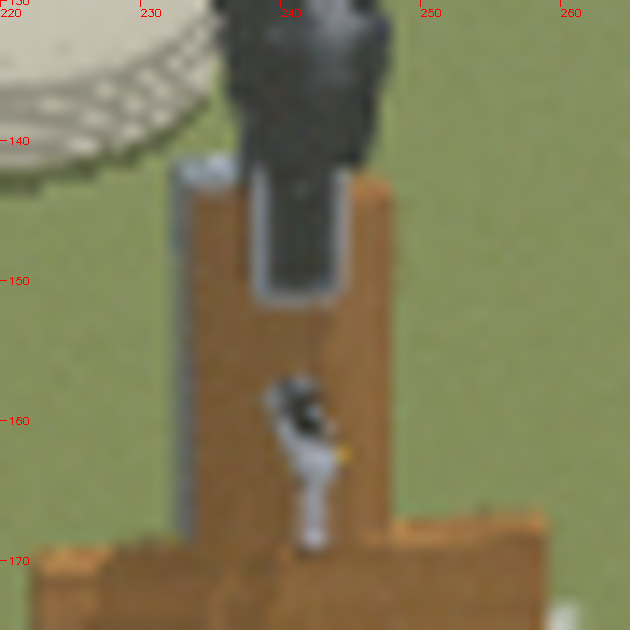

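Emit:
jog_arm --travel '[[-0.0001,0.001,0],[0,0.001,0],[-0.0001,0.001,0],[-0.0001,0.001,0],[0,0.001,0],[-0.0001,0.001,0],[-0.0001,0.001,0],[-0.0001,0.001,0],[0,0,0],[0,0,0]]' --dr '[[0,0,0],[0,0,0],[0,0,0],[0,0,0],[0,0,0],[0,0,0],[0,0,0],[0,0,0],[0,0,0],[0,0,0]]'

```text
time_s: 10.08
position: [0.4683, 0.1049, 0.2313]
tool_rot: [[0.998, 0.065, -0.0], [0.065, -0.998, -0.0], [-0.0, 0.0, -1.0]]
ft_force: [0.8, 0.4, -2.1]
grip_width: 0.0106
```

Emit:
jog_arm --travel '[[-0.0001,0.001,0],[0,0.001,0],[-0.0001,0.001,0],[-0.0001,0.001,0],[0,0.001,0],[-0.0001,0.001,0],[-0.0001,0.001,0],[0,0,0],[0,0,0]]' --dr '[[0,0,0],[0,0,0],[0,0,0],[0,0,0],[0,0,0],[0,0,0],[0,0,0],[0,0,0],[0,0,0]]'

```text
time_s: 10.83
position: [0.4678, 0.1119, 0.2313]
tool_rot: [[0.998, 0.065, 0.0], [0.065, -0.998, 0.0], [0.0, -0.0, -1.0]]
ft_force: [0.5, 0.5, -2.1]
grip_width: 0.0111
```

Emit:
jog_arm --travel '[[0,0.0006,0],[-0.0001,0.0006,0],[0,0.0006,0],[0,0.0006,0],[-0.0001,0.0006,0],[0,0,0],[0,0,0]]' --dr '[[0,0,0],[0,0,0],[0,0,0],[0,0,0],[0,0,0],[0,0,0],[0,0,0]]'

```text
time_s: 11.42
position: [0.4676, 0.1148, 0.2313]
tool_rot: [[0.998, 0.065, -0.0], [0.065, -0.998, -0.0], [-0.0, 0.0, -1.0]]
ft_force: [-0.4, 0.1, -2.3]
grip_width: 0.0114
```

Emit:
jog_arm --travel '[[0,0.0006,0],[-0.0001,0.0006,0],[0,0.0006,0],[0,0,0],[0,0,0]]' --dr '[[0,0,0],[0,0,0],[0,0,0],[0,0,0],[0,0,0]]'

```text
time_s: 11.83
position: [0.4675, 0.1166, 0.2313]
tool_rot: [[0.998, 0.065, 0.0], [0.065, -0.998, -0.0], [0.0, 0.0, -1.0]]
ft_force: [-0.5, 0.7, -2.0]
grip_width: 0.0112
```

Emit:
jog_arm --travel '[[0,0.0006,0],[-0.0001,0.0006,0],[0,0,0],[0,0,0]]' --dr '[[0,0,0],[0,0,0],[0,0,0],[0,0,0]]'

```text
time_s: 12.17
position: [0.4674, 0.1178, 0.2313]
tool_rot: [[0.998, 0.065, 0.0], [0.065, -0.998, -0.0], [0.0, 0.0, -1.0]]
ft_force: [0.2, 0.3, -2.0]
grip_width: 0.0112
```

Emit:
jog_arm --travel '[[0,0.0006,0],[-0.0001,0.0006,0],[0,0,0],[0,0,0]]' --dr '[[0,0,0],[0,0,0],[0,0,0],[0,0,0]]'

```text
time_s: 12.5
position: [0.4673, 0.1189, 0.2313]
tool_rot: [[0.998, 0.065, 0.0], [0.065, -0.998, -0.0], [0.0, 0.0, -1.0]]
ft_force: [0.3, -0.9, -1.6]
grip_width: 0.0114
```

Emit:
jog_arm --travel '[[0,0.0006,0],[0,0,0],[0,0,0]]' --dr '[[0,0,0],[0,0,0],[0,0,0]]'

```text
time_s: 12.75
position: [0.4673, 0.1194, 0.2313]
tool_rot: [[0.998, 0.065, -0.0], [0.065, -0.998, -0.0], [-0.0, 0.0, -1.0]]
ft_force: [0.1, -2.4, -2.7]
grip_width: 0.011
```

Emit:
jog_arm --travel '[[0,0.0005,0],[0,0,0],[0,0,0]]' --dr '[[0,0,0],[0,0,0],[0,0,0]]'

```text
time_s: 13.0
position: [0.4673, 0.1199, 0.2313]
tool_rot: [[0.998, 0.065, -0.0], [0.065, -0.998, -0.0], [-0.0, 0.0, -1.0]]
ft_force: [-0.6, -3.4, -2.4]
grip_width: 0.0111
```

Emit:
jog_arm --travel '[[0,0.0005,0],[0,0,0],[0,0,0]]' --dr '[[0,0,0],[0,0,0],[0,0,0]]'

```text
time_s: 13.25
position: [0.4672, 0.1204, 0.2313]
tool_rot: [[0.998, 0.065, -0.0], [0.065, -0.998, -0.0], [-0.0, 0.0, -1.0]]
ft_force: [-0.8, -4.9, -1.5]
grip_width: 0.0111
```

Emit:
jog_arm --travel '[[0,0.0004,0],[0,0,0],[0,0,0],[0,0,0]]' --dr '[[0,0,0],[0,0,0],[0,0,0],[0,0,0]]'

```text
time_s: 13.58
position: [0.4672, 0.1208, 0.2313]
tool_rot: [[0.998, 0.065, -0.0], [0.065, -0.998, -0.001], [-0.0, 0.001, -1.0]]
ft_force: [-1.2, -5.2, -1.5]
grip_width: 0.0112
```

Emit:
jog_arm --travel '[[0,0.0004,0],[0,0,0],[0,0,0],[0,0,0],[0,0,0],[0,0,0]]' --dr '[[0,0,0],[0,0,0],[0,0,0],[0,0,0],[0,0,0],[0,0,0]]'

```text
time_s: 14.08
position: [0.4672, 0.1211, 0.2313]
tool_rot: [[0.998, 0.065, -0.0], [0.065, -0.998, -0.001], [-0.0, 0.001, -1.0]]
ft_force: [0.2, -5.7, -1.3]
grip_width: 0.0112
```

Emit:
jog_arm --travel '[[0,-0.001,0],[0,-0.001,0],[0.0001,-0.001,0],[0.0001,-0.001,0],[0,0,-0.0005],[0,0,-0.0005],[0,0,-0.0005],[0,0,-0.0003],[0,0,0],[0,0,0]]' --dr '[[0,0,0],[0,0,0],[0,0,0],[0,0,0],[0,0,0],[0,0,0],[0,0,0],[0,0,0],[0,0,0],[0,0,0]]'

```text
time_s: 14.92
position: [0.4674, 0.1175, 0.2295]
tool_rot: [[0.998, 0.065, -0.0], [0.065, -0.998, 0.0], [-0.0, -0.0, -1.0]]
ft_force: [-0.2, 0.9, -2.7]
grip_width: 0.0112
```

Emit:
jog_arm --travel '[[0,0,-0.0005],[0,0,-0.0005],[0,0,0],[0,0,0]]' --dr '[[0,0,0],[0,0,0],[0,0,0],[0,0,0]]'

```text
time_s: 15.25
position: [0.4675, 0.1175, 0.2294]
tool_rot: [[0.998, 0.065, 0.001], [0.065, -0.998, 0.0], [0.001, -0.0, -1.0]]
ft_force: [-3.1, 0.3, 6.2]
grip_width: 0.0106
```

Emit:
jog_arm --travel '[[0,0,0.0006],[0,0,0],[0,0,0]]' --dr '[[0,0,0],[0,0,0],[0,0,0]]'

```text
time_s: 15.5
position: [0.4675, 0.1175, 0.2294]
tool_rot: [[0.998, 0.065, 0.0], [0.065, -0.998, 0.0], [0.0, -0.0, -1.0]]
ft_force: [-1.3, -0.0, 4.5]
grip_width: 0.0111
```

Emit:
jog_arm --travel '[[0,0,0],[0,0,0],[0,0,0],[0,0,0],[0,0,0],[0,0,0],[0,0,0],[0,0,0]]' --dr '[[0,0,0],[0,0,0],[0,0,0],[0,0,0],[0,0,0],[0,0,0],[0,0,0],[0,0,0]]' --jaw 0.045

```text
time_s: 16.17
position: [0.4675, 0.1174, 0.2291]
tool_rot: [[0.998, 0.065, -0.0], [0.065, -0.998, -0.0], [-0.0, 0.0, -1.0]]
ft_force: [-0.3, 0.2, -0.8]
grip_width: 0.0454
```

```bash
python3 snap.py 7 side
```

```text
16.1667 [0.46747765 0.11739792 0.2291115 ] [-0.28052111  0.16975632 -0.83158991] 0.045376564005363544 yaw_y -86.28872888170437 [-9.45385077e-06 -1.97694169e-05 -1.00000000e+00]
side TCP px [239.71579886 146.63949548]
  pad [240.82482387 149.62844131]
  pad [238.63370435 143.72313034]
```

View pics/side7.png

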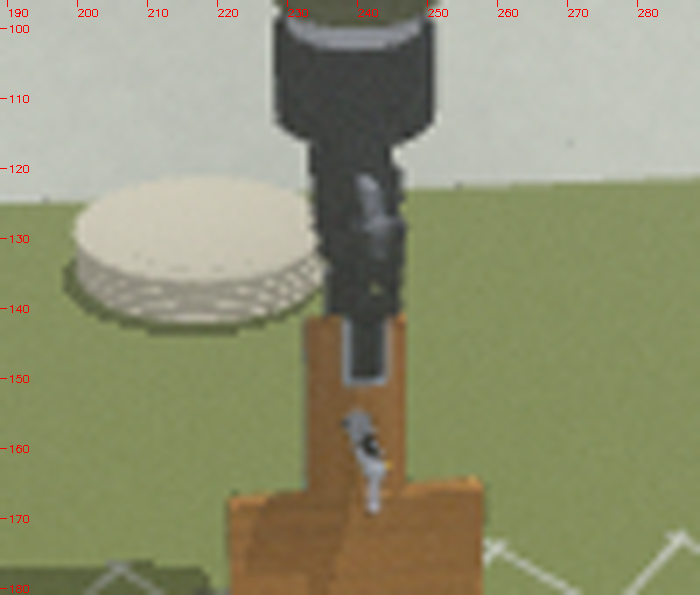

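Emit:
jog_arm --travel '[[0,0,0.003],[0,0,0.005],[0,0,0.008],[0,0,0.01],[0,0,0.015],[0,0,0.02],[0,0,0.02],[0,0,0.02],[0,0,0.02],[0,0,0.01],[-0.01,-0.03,0],[-0.01,-0.035,0],[-0.01,-0.035,0],[-0.01,-0.035,0],[-0.01,-0.035,0],[-0.01,-0.035,0],[-0.01,-0.03,0],[-0.01,-0.02,0],[0,0,0],[0,0,0]]' --dr '[[0,0,0],[0,0,0],[0,0,0],[0,0,0],[0,0,0],[0,0,0],[0,0,0],[0,0,0],[0,0,0],[0,0,0],[0,0,0],[0,0,0],[0,0,0],[0,0,0],[0,0,0],[0,0,0],[0,0,0],[0,0,0],[0,0,0],[0,0,0]]'

```text
time_s: 17.88
position: [0.3872, -0.1382, 0.3608]
tool_rot: [[0.998, 0.062, 0.001], [0.062, -0.998, -0.0], [0.001, 0.0, -1.0]]
ft_force: [-0.0, 0.8, -0.7]
grip_width: 0.0449
```

Run:
```python
from rig import *
from h import *
for n in('side','top'):
    d=get_image(n);pickle.dump(d,open(n+'8.pkl','wb'));cv2.imwrite(f'pics/{n}8.png',cv2.resize(d['color'][:,:,::-1],(800,600)))
crop(load('side8.pkl'),210,130,270,200,8,'pics/z8.png');crop(load('top8.pkl'),145,165,225,235,8,'pics/zt8.png')
```

```text
(no output)
```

View pics/side8.png

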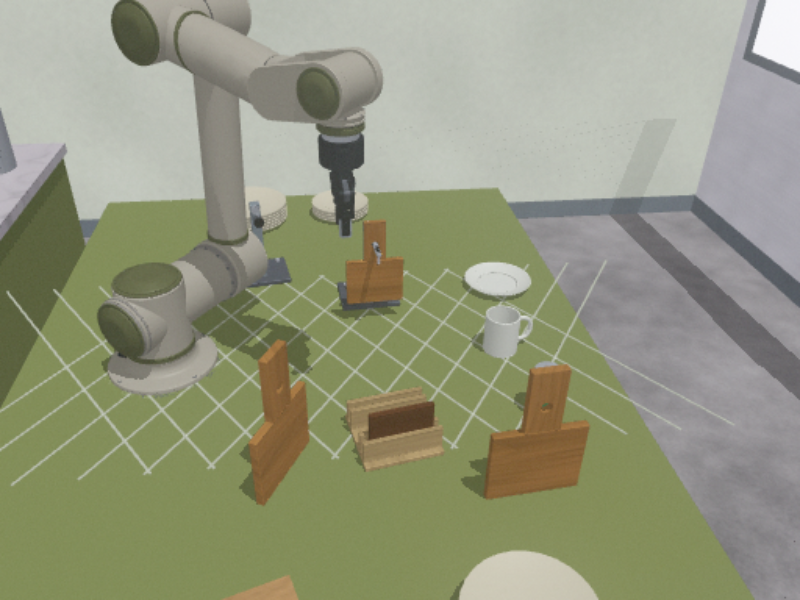

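View pics/z8.png

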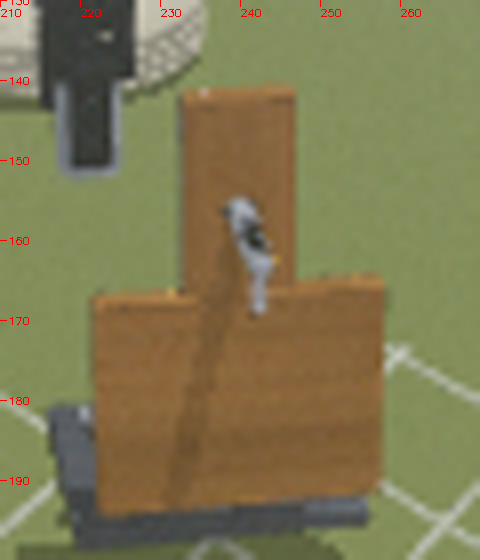

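View pics/zt8.png

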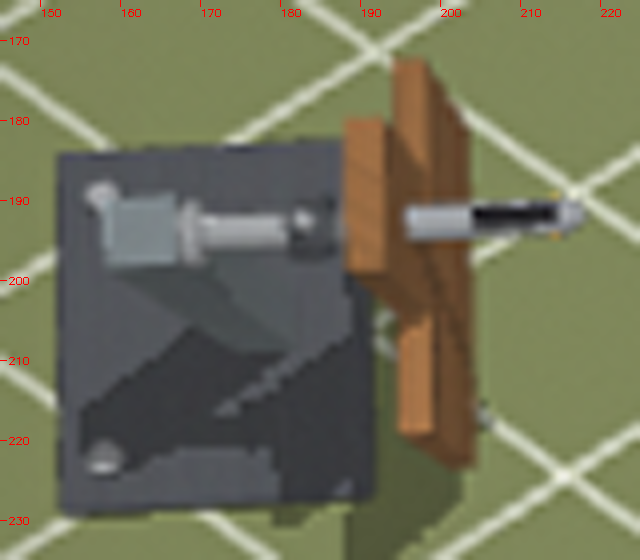

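Emit:
jog_arm --travel '[[0,0,0],[0,0,0],[0,0,0],[0,0,0],[0,0,0],[0,0,0],[0,0,0],[0,0,0],[0,0,0],[0,0,0],[0,0,0],[0,0,0],[0,0,0],[0,0,0],[0,0,0],[0,0,0],[0,0,0],[0,0,0],[0,0,0],[0,0,0]]' --dr '[[0,0,0],[0,0,0],[0,0,0],[0,0,0],[0,0,0],[0,0,0],[0,0,0],[0,0,0],[0,0,0],[0,0,0],[0,0,0],[0,0,0],[0,0,0],[0,0,0],[0,0,0],[0,0,0],[0,0,0],[0,0,0],[0,0,0],[0,0,0]]'

```text
time_s: 19.65
position: [0.3875, -0.1376, 0.3601]
tool_rot: [[0.998, 0.065, -0.0], [0.065, -0.998, 0.0], [-0.0, -0.0, -1.0]]
ft_force: [-0.6, -0.1, 0.0]
grip_width: 0.0447
```

Run:
```python
from rig import *
from h import *
a=load('top8.pkl')['color'].astype(int);d=get_image('top');b=d['color'].astype(int)
print('max diff in stand area',np.abs(a-b)[165:235,145:225].max(),(np.abs(a-b)[165:235,145:225].max(2)>40).sum())
d=get_image('side');crop(d,210,130,270,200,8,'pics/z9.png')
```

```text
max diff in stand area 35 0
```

View pics/z9.png

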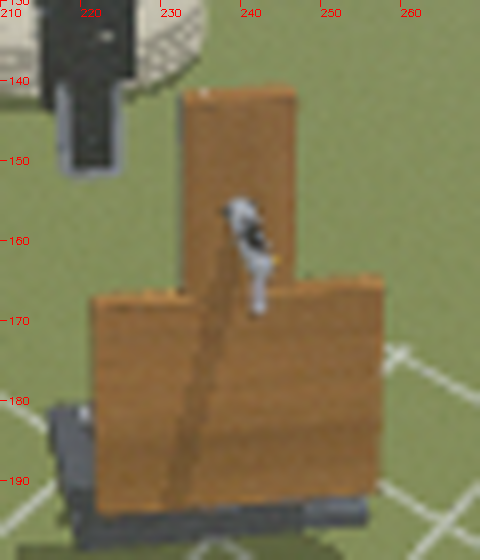

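The board hangs still on the peg at pixel (240,157), with the flap hanging straight down in front of it (tip at about (242,168)).

```bash
python3 -c "
from rig import *
print(close_job())"
```

```text
the job is handed in; nothing more can be done
None
```

The serving board is hanging by its eye on the peg of the farthest stand, with the flap down in front of it. I handed the job in at about 20 s.

- **Sequence:** I lifted the board out of the rack and slid the eye over the peg's tip with no force beyond sensor noise. The picture taken just past the flap shows it had dropped again behind the eye. I then pressed the board against the rubber stop, where the last reading was 5.7 N. I backed off about 4 mm, set the eye down on the peg and let go.
- **Set-down load:** Lowering the board onto the peg briefly pushed up with about 6 N.
- **Final checks:** Pictures taken about 1.7 s apart showed no movement of the board. The flap hangs straight and the gripper is clear and empty. In the side view the plain board, mug, plate and look-alike boards are where they were. I didn't check the jar separately.
- **Disagreement:** The side and top cameras differed by up to 9 mm in y at first, more than the stated 2 mm. I lined the eye up with the peg within the side view instead, and saw the peg's nose centred in the eye before pushing on.

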